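# Turn the sample carrier round under the camera head

## Task

The camera has finished with the LED board, and the pin-fin heat sink is next: slide the carriage all the way out from under the camera head by its knob, lift the sample carrier clear of its nest by its lifting post, turn it half round, and lower it fully home in the nest again without letting it drop. Keep it level so that both samples stay in their pockets, then slide the carriage all the way back in so that the heat sink lies under the camera. Do not knock the camera head or the two posts, and leave everything else standing about where it is.

Things in the scene. Friction and masses are not known exactly. Their poses are not given: they have to be found in the camera images.
- carriage (a joint): Slide of the aluminium carriage on its rails, in m: 0 = fully in under the camera head (the pocket nearer the head is then under the camera), 0.118 = fully out, at the stop. It grows along the +y axis of nest, away from the head. It stays where it is left; 2 to 3 N moves it slowly.
- carriage_knob (a point): Top centre of the black knurled pull knob, upright at the outer end of the carriage, beyond the nest: 24 mm across over its top 25 mm, on a 14 mm neck 20 mm high; the top stands 45 mm above the carriage plate (85 mm above the table). It moves with the carriage.
- nest (a point): Centre of the floor of the nest, the walled pocket on the carriage that holds the carrier: 103 mm (x) by 183 mm (y), 8 mm deep, its walls then flaring outward at 45 degrees to 12 mm. z up, +y along the slide, away from the head. It lies 40 mm above the table and moves with the 124 mm wide carriage. The knob stands at y = +116 mm.
- carrier: Black sample carrier, a plate 100 (x) by 180 (y) by 14 mm, 0.35 kg, with two pockets; fits the nest with 1.5 mm clearance a side, either way round. Origin: centre of the underside. On its middle stands a lifting post: a 16 mm steel stem with a black grip block 24 by 24 mm (faces along x and y), from 40 to 68 mm above the underside. At the start it is seated in the nest, its axes along the nest's.
- carrier_handle (a point): Top centre of the square grip block of the carrier's lifting post, 68 mm above the carrier's underside.
- sink_pocket (a point): Centre of the floor of the carrier's pocket that holds the heat sink, at y = +50 mm, 4 mm above the carrier's underside; the pocket is 74 mm by 59 mm and 10 mm deep.
- board_pocket (a point): Centre of the floor of the pocket that holds the LED board, at y = -50 mm on the carrier, same size.
- heat_sink: Loose aluminium pin-fin heat sink, 70 mm (x) by 55 mm (y) by 24 mm high, 0.12 kg, lying in its pocket, pins up; its top is 28 mm above the carrier's underside. Origin: centre of the underside.
- led_board: Loose flat white LED board, 70 mm by 55 mm by 6 mm with six small clear lenses (12 mm high in all), 0.06 kg, lying in its pocket. Origin: centre of the underside.
- head: Black camera head fixed over the rails. Origin: on the breadboard under the camera's axis, 13 mm above the table; axes as the nest's. Bridge 168 mm wide (x), y -40 to +30 mm, its tunnel 140 mm wide, 78 mm high; slanting lamp barrels (100 to 200 mm above the table) reach out to y = +75 mm; camera tube to 235 mm. Nest centre: y = +50 mm with the carriage in, +168 mm fully out.
- station: Aluminium breadboard 300 mm (x) by 450 mm (y) by 13 mm on the table that carries rails, carriage and head; fixed. Origin: centre of its underside, same axes as the nest; the rails run along y through its middle.
- spot_lamp: Fixed steel post on a 52 mm round foot on the breadboard beside the carriage, with a small black lamp on top: within 30 mm of its axis, 168 mm high over its origin (centre of its foot).
- mirror_post: Fixed steel post on a 52 mm round foot on the breadboard beside the carriage, with a small square mirror mount on top: within 26 mm of its axis, 116 mm high over its origin (centre of its foot).
- lens_tube: Bystander: black lens tube standing on the breadboard beside the head, 40 mm across, 75 mm high; origin at its foot.
- led_barrel: Bystander: black lamp barrel with aluminium pins on top, standing on the breadboard beside the head, 44 mm across, 72 mm high; origin at its foot.
- bottle: Bystander: white bottle, 54 mm across, 135 mm high, standing on a corner of the breadboard; origin at its foot.
- driver: Bystander: screwdriver 170 mm long lying on the table, along its x; origin on its underside.
- tape_roll: Bystander: roll of tape lying flat, 96 mm across, 24 mm high; origin at its underside.
- parts_tray: Bystander: grey tray of small parts, 90 by 130 by 28 mm; origin at its underside.
Not all that is in view belongs to the job. Leave any orange look-alike of the carrier alone. There is more than one size of the heat_sink; the job needs the larger.

How it is judged:
By the outcome, as a careful person would: the job done as asked, in the order asked, and still so for the second after the job is handed in, with the robot touching nothing.
It also fails if it takes over 62 s, if anything falls off the work surface, if the arm or the gripper's body presses on something with over 40 N, if the wrist force passes 120 N, or if a joint passes its speed limit or range.

## Robot

A 7-joint arm with a two-finger parallel gripper is mounted at the origin on the work surface. World frame = base frame: x ahead of the robot, y to its left, z up, the work surface at z = 0. Lengths are in m, angles in degrees, forces in N, time in s.
With the tool pointing down it reaches from about 0.35 to 0.775 m from the base axis. Payload 3.1 kg.
Tool frame: the origin (TCP) lies midway between the tips of the shut fingers; the grasp point (between the pads) lies 19 mm behind it; z points along the fingers, y is the direction in which the jaws open and shut (so a half turn about z gives the same grasp; the last joint's range is limited). The gripper opens to 85 mm and grips with 20 to 120 N. Pads are 22 mm wide; open, the fingers measure 114 mm over their backs; the gripper's body (76 mm by 85 mm) begins 54 mm behind the grasp point. The pads swing forward as they close: fully open they stand 13 mm farther back than shut.
Start: joints at [-76.473, 17.813, 0.802, 86.603, -0.252, 75.585, -1.558], TCP at [0.151, 0.529, 0.231] pointing down, gripper open.
Joint ranges: [-154.91, 154.91], [-16.99, 109.72], [-72.82, 74.43], [7.12, 147.25], [-82.49, 262.49], [11.32, 116.49], [-174.64, 174.64]. Speed limits (degrees/s): [159.86, 159.86, 180, 180, 180, 180, 180].

## Interface

Orientations are given as [roll, pitch, yaw] about the fixed x, y, z axes, in that order (R = Rz(yaw) Ry(pitch) Rx(roll)).
In Python, from cell import manip, imaging, ticket gives the robot as it stands.
- The arm moves only by the tool send_rows, never from a script. Its argument "rows" is a list of rows, each a list of 5 numbers: the shift along the tool's x, y, z in m, then the turn about the tool's z in degrees, then the finger opening in m, from 0 to 0.0854. A call has 1 to 8 rows; each row shifts and turns the commanded pose from where the row before left it, along the tool's axes as they then stand; what a row does not reach is not made up. A row lasts 1/8 s, in which the tool goes at most 62.5 mm and 10.7 degrees, less where a joint would pass 70% of its speed; a pose out of reach is approached as far as the arm can. A call is refused whole if a number of a shift passes 0.0625 or a number of a turn 10.7, either way. A call with a gripper value outside its range is refused whole. The fingers move at their own pace and stop on an object; "squeeze" is the grip in N (left out, the last holds). Time passes only in rows, so rows that do not move let the fingers close. It gives the time, the measured TCP pose, the force and the opening at its end, in the units of the state.
- manip.observe(): the state, without advancing time (a new reading comes with each control period).
- imaging.snapshot(name): name is "scene" or "top" or "wrist"; returns a dict with "pixels" (400x640x3 uint8, red, green, blue), "fx", "fy", "cx", "cy" (pixels), "R" (3x3) and "t" (3): a world point X has camera coordinates R X + t. Camera axes: x right, y down, z forward; pixel columns grow to the right and rows downward; lengths in m; the calibration is good to about 2 mm. The wrist camera is an equidistant fisheye: a pixel r from the principal point sees the ray r / f radians off the axis. A picture is of the moment at which its call begins. There is no depth.
- ticket.job_done(): hands the job in, once; it reports no verdict.
The state is a dict: "t": time; "q": joint angles; "qd": joint speeds; "joint_efforts": joint torques, N m; "eef_pos": TCP position; "tool_rot": TCP orientation; "ft_force": force on the tool from outside, world axes, zero at the start; "wrist_torque": the same for the moment, N m; "grip_width": opening from 0.0 (shut) to 1.0 (fully open).
Only numpy, scipy, OpenCV 4.12 (cv2) and the standard library are available. Lean on these libraries where they do the work, as an engineer would, in place of code of your own. Each camera call takes 0.05 s, during which the arm holds its last target. There are 200 camera calls.

## Working session

There is one attempt and no reset: what is moved stays moved. The work goes in short steps, Python scripts to look and compute and a tool call to move; the robot and the scene stay as the last step left them, time stands still between calls to the robot, and variables do not carry over. Pictures are saved under pics/ and viewed, about 8 in all and at most 12, crops included, and the job is handed in when it is done.

Besides the shell and the picture viewer there is one more tool, called after "Emit:" by a JSON object that holds its "name" and its "arguments", one argument or row to a line. send_rows: Moves the arm, as the interface text tells. Its arguments: {"type":"object","properties":{"rows":{"type":"array","items":{"type":"array","items":{"type":"number"}}},"squeeze":{"type":"number"}},"required":["rows"]}

```bash
ls; mkdir -p pics; cat > h.py <<'E'
import numpy as np, cv2
from cell import manip, imaging, ticket
def snap(cam,fn=None,crop=None,scale=1):
    s=imaging.snapshot(cam); p=s["pixels"][:,:,::-1]
    if crop: x0,y0,x1,y1=crop; p=p[y0:y1,x0:x1]
    if scale!=1: p=cv2.resize(p,None,fx=scale,fy=scale,interpolation=cv2.INTER_CUBIC)
    if fn: cv2.imwrite('pics/'+fn,p)
    return s
def px(s,X):
    c=np.array(s["R"])@np.array(X,float)+np.array(s["t"]); return c[0]/c[2]*s["fx"]+s["cx"],c[1]/c[2]*s["fy"]+s["cy"]
def at_z(s,u,v,z):
    R=np.array(s["R"]);t=np.array(s["t"]); d=R.T@np.array([(u-s["cx"])/s["fx"],(v-s["cy"])/s["fy"],1]); o=-R.T@t
    return o+d*(z-o[2])/d[2]
E
python3 - <<'E'
from h import *
a=snap("top","top0.png",None,1.25);b=snap("scene","scene0.png",None,1.25)
for s in(a,b): print(s["fx"],s["cx"],s["cy"],np.round(s["R"],3).tolist(),np.round(s["t"],3))
print(manip.observe())
E
```

```text
pics
418.0147703043042 318.06752753075904 199.81719040687292 [[-0.009, -1.0, 0.005], [-0.991, 0.009, -0.135], [0.135, -0.006, -0.991]] [0.003 0.614 1.051]
474.8520809140273 316.13397191645896 199.7847810877657 [[0.22, 0.975, 0.008], [0.793, -0.174, -0.583], [-0.568, 0.135, -0.812]] [-0.157 -0.398  1.573]
{'t': 0.1, 'q': array([-76.47158968,  17.85531476,   0.80156839,  86.68277858,
        -0.25061876,  75.58234204,  -1.55841676]), 'qd': array([ 0.01267493, -0.12139532, -0.09339161, -0.10948068, -0.04057019,
       -0.01796865, -0.10409343]), 'joint_efforts': array([ 3.35894920e-04, -3.80860376e+01,  1.46497549e-01, -2.31243074e+01,
        1.23762450e-02,  8.06642929e-03,  6.88097131e-06]), 'eef_pos': array([0.15065868, 0.52829759, 0.23033479]), 'tool_rot': array([-1.79881468e+02,  6.39502429e-03,  1.64087308e+02]), 'ft_force': array([-0.82013014,  0.28706161, -0.13438849]), 'wrist_torque': array([0.02209116, 0.03457613, 0.04607162]), 'grip_width': 0.9956992527929521}
```

View pics/top0.png

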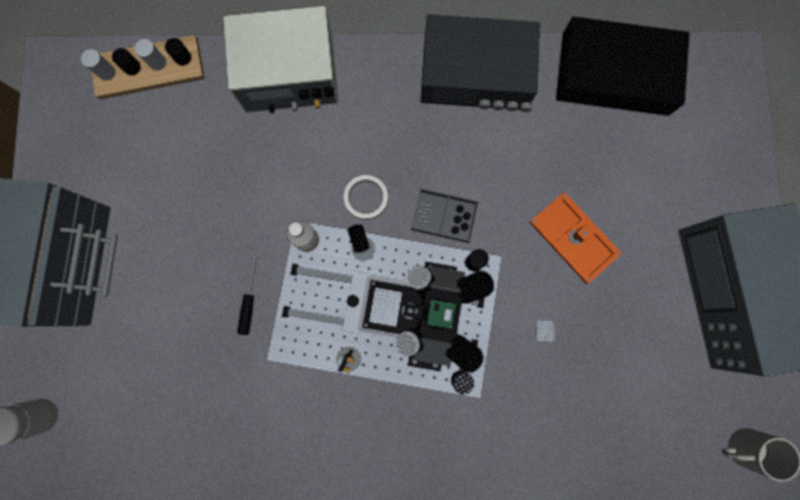

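View pics/scene0.png

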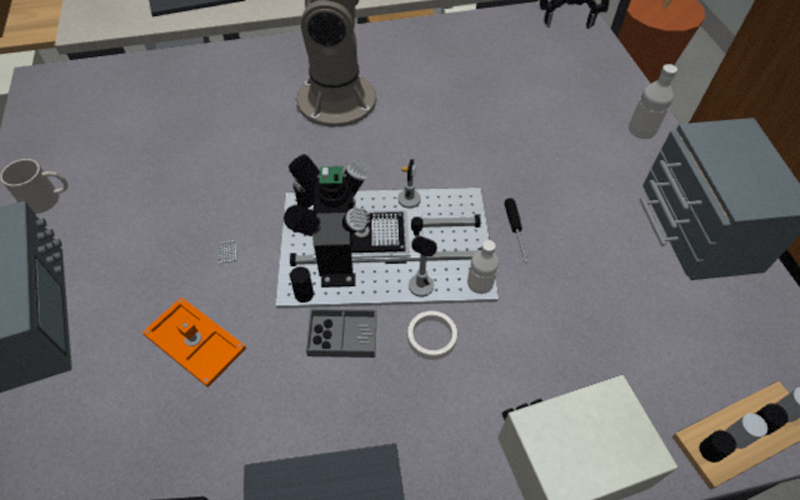

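Candidates (top picture pixels):
- **Knob:** the black disc at (352,300). Rail ends at (294,270) and (286,311) could be mistaken for it, as could the posts' dark tops at (358,238) and (346,360).
- **Carrier:** the black one at (395,307), not the orange one at (575,237).
- **Heat sink:** the large one at (385,308) in the carrier, not the small one at (545,330).

Next I'll check these in close crops.

```bash
python3 - <<'E'
from h import *
snap("top","top1.png",(212,172,408,322),4);snap("scene","scene1.png",(215,110,405,250),4)
E
```

```text
(no output)
```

View pics/top1.png

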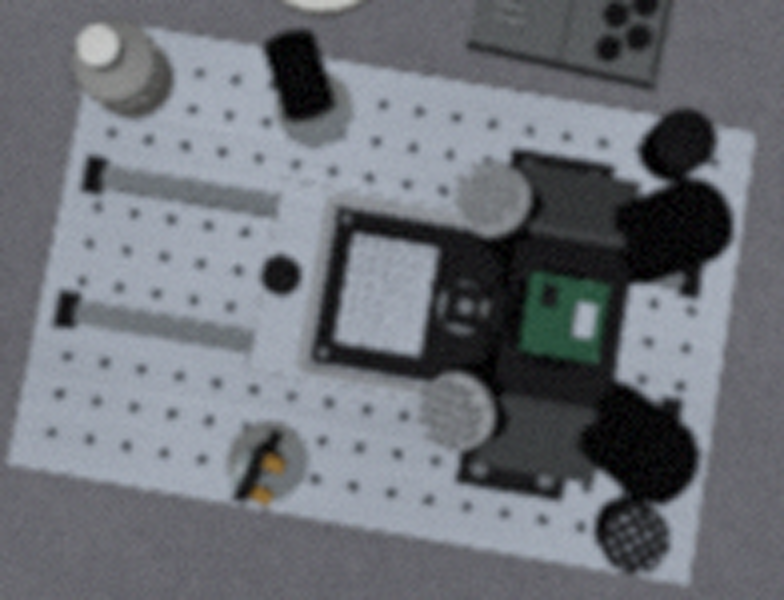

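View pics/scene1.png

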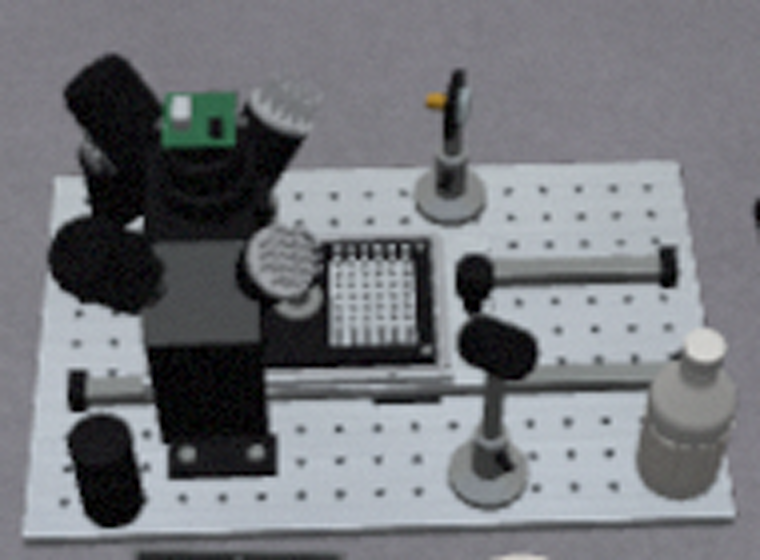

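Both crops confirm the choice. In the top crop the knob is at (281,275), the sink in the black carrier at (386,296) and the lifting post at (463,308). The spot lamp's foot is at (315,108) and the mirror post's foot at (267,457).

```bash
python3 - <<'E'
from h import *
a=snap("top");b=snap("scene")
T=lambda u,v,z: at_z(a,212+u/4,172+v/4,z)
S=lambda u,v,z: at_z(b,215+u/4,110+v/4,z)
c=[T(755,132,.013),T(690,584,.013),T(8,465,.013)]
print("corners",np.round(c,4).tolist())
S_=[S(680,162,.013),S(57,178,.013),S(25,537,.013),S(733,518,.013)]
print("scene corners",np.round(S_,4).tolist(), np.round(np.mean(S_,0),4))
y=c[2]-c[1]; print("yaw y-axis",np.degrees(np.arctan2(-y[0],y[1])),np.linalg.norm(y)); y=S_[0]-S_[1];print(np.degrees(np.arctan2(-y[0],y[1])),np.linalg.norm(y))
y=S_[3]-S_[2];print(np.degrees(np.arctan2(-y[0],y[1])))
print("centre",(c[0]+c[2])/2)
print("knob",T(281,275,.085),S(476,268,.085))
print("handle",T(463,308,.108)); print("sink",T(386,296,.068),S(373,296,.068))
print("lamp foot",T(313,112,.016),S(488,472,.016),"top",T(299,75,.17),S(498,345,.17)); print("mirror foot",T(267,457,.016),S(450,194,.016)); print("bottle",T(99,44,.148),S(706,345,.148))
E
```

```text
corners [[0.6015, -0.2239, 0.013], [0.3076, -0.1713, 0.013], [0.3873, 0.2708, 0.013]]
scene corners [[0.3923, 0.2775, 0.013], [0.3115, -0.1647, 0.013], [0.6039, -0.2188, 0.013], [0.6864, 0.2194, 0.013]] [0.4985 0.0283 0.013 ]
yaw y-axis -10.218504092799652 0.4492249718842457
-10.354359533474103 0.44952068991175514
-10.665133614785693
centre [0.49441792 0.02345696 0.013     ]
knob [0.50612421 0.08765398 0.085     ] [0.51063471 0.0926637  0.085     ]
handle [ 0.48438189 -0.02408352  0.108     ]
sink [0.49305254 0.02307112 0.068     ] [0.50588052 0.02557432 0.068     ]
lamp foot [0.61719569 0.07205429 0.016     ] [0.62152741 0.07573662 0.016     ] top [0.61776058 0.07071153 0.17      ] [0.63256678 0.07183225 0.17      ]
mirror foot [0.39101348 0.10201518 0.016     ] [0.38881246 0.1066869  0.016     ]
bottle [0.64085696 0.19061869 0.148     ] [0.64339881 0.19607022 0.148     ]
```

Emit:
{"name": "send_rows", "arguments": {
  "rows": [
    [0, 0, 0, 10.5, 0.06],
    [0, 0, 0, 10.5, 0.06],
    [0, 0, 0, 10.5, 0.06],
    [0, 0, 0, 10.5, 0.06],
    [0, 0, 0, 10.5, 0.06],
    [0, 0, 0, 10.5, 0.06],
    [0, 0, 0, 10.5, 0.06],
    [0, 0, 0, 10.5, 0.06]
  ]
}}

```text
t: 1.3
eef_pos: [0.1507, 0.5289, 0.2312]
tool_rot: [-180.0, 0.0, 79.7]
ft_force: [0.7, -0.6, 0.7]
grip_width: 0.702
```

Emit:
{"name": "send_rows", "arguments": {
  "rows": [
    [-0.02, 0.025, 0, 0, 0.06],
    [-0.025, 0.03, 0, 0, 0.06],
    [-0.03, 0.035, 0, 0, 0.06],
    [-0.03, 0.035, 0, 0, 0.06],
    [-0.03, 0.035, 0, 0, 0.06],
    [-0.03, 0.035, 0, 0, 0.06],
    [-0.025, 0.03, 0, 0, 0.06],
    [-0.025, 0.03, 0, 0, 0.06]
  ]
}}

```text
t: 2.3
eef_pos: [0.3657, 0.2722, 0.2314]
tool_rot: [180.0, -0.0, 80.1]
ft_force: [-0.6, -0.3, -0.6]
grip_width: 0.705
```

Emit:
{"name": "send_rows", "arguments": {
  "rows": [
    [-0.025, 0.028, 0, 0, 0.05],
    [-0.025, 0.028, 0, 0, 0.05],
    [-0.025, 0.028, 0, 0, 0.05],
    [-0.025, 0.028, 0, 0, 0.05],
    [-0.02, 0.024, 0, 0, 0.05],
    [-0.02, 0.02, 0, 0, 0.05],
    [-0.014, 0.016, 0.02, 0.4, 0.05],
    [0, 0, 0.02, 0, 0.05]
  ]
}}

```text
t: 3.3
eef_pos: [0.5092, 0.0896, 0.1912]
tool_rot: [179.9, 0.0, 79.5]
ft_force: [-1.2, -0.0, 0.3]
grip_width: 0.592
```

```bash
python3 - <<'E'
from h import *
s=snap("wrist","w1.png",None,1.25)
print(s["fx"],s["cx"],s["cy"],np.round(s["R"],3).tolist(),np.round(s["t"],3))
o=manip.observe();print(o["q"],o["eef_pos"],o["tool_rot"])
E
```

```text
309.70691628693146 320.47083603639186 197.77049820419018 [[0.983, -0.183, 0.001], [-0.177, -0.949, 0.262], [-0.047, -0.257, -0.965]] [-0.485  0.152  0.385]
[-41.01579263  17.51728466  36.71314846  96.94249491 -10.98940115
  69.4922974  -12.09695103] [0.50639045 0.09055926 0.18811494] [-1.79754279e+02  1.54759922e-01  7.95578979e+01]
```

View pics/w1.png

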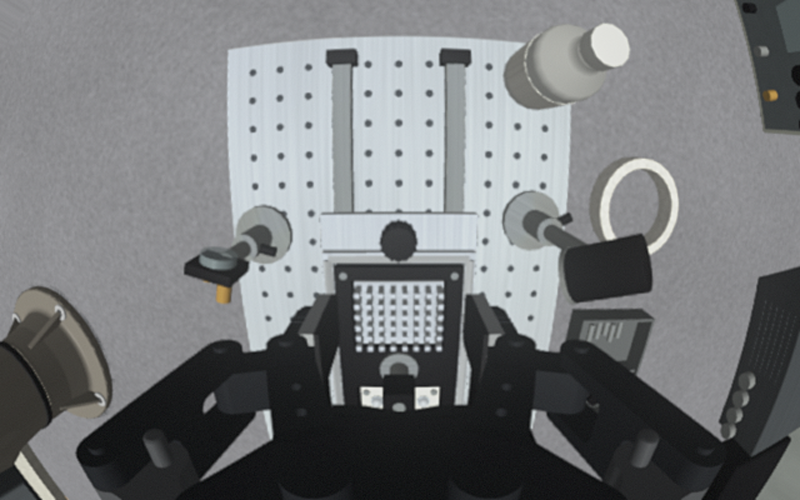

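The wrist view shows the knob's top at (398,237), the sink at (400,312) and the rail ends at (341,55) and (455,55). The camera looks along the slide.

```bash
cat >> h.py <<'E'
def fish(s,u,v,z):
    R=np.array(s["R"]);t=np.array(s["t"]); p=np.array([(u-s["cx"])/s["fx"],(v-s["cy"])/s["fy"]]); r=np.linalg.norm(p)
    d=R.T@np.r_[p/r*np.sin(r),np.cos(r)]; o=-R.T@t
    return o+d*(z-o[2])/d[2]
ey=np.array([np.sin(np.radians(10.3)),np.cos(np.radians(10.3))]);ex=np.array([ey[1],-ey[0]])
E
python3 - <<'E'
from h import *
s=snap("wrist"); f=lambda u,v,z: fish(s,u/1.25,v/1.25,z)
k=f(398,237,.085);print("knob",k)
e=manip.observe()["eef_pos"];print(e,"tool dx(ny),dy(nx)",(k-e)[:2]@ey,(k-e)[:2]@ex)
for n,(a,b) in {"rails":((341,57),(342,210)),"rail2":((455,57),(455,210))}.items():
    d=f(*a,.03)-f(*b,.03);print(n,np.degrees(np.arctan2(d[0],d[1])))
c=(f(342,275,.054)+f(455,275,.054))/2;print("screws mid nx rel knob",(c-k)[:2]@ex,(c-k)[:2]@ey); d=f(455,275,.054)-f(342,275,.054);print("ang",np.degrees(np.arctan2(-d[1],d[0])))
print("sink",((f(399,315,.066))-k)[:2]@ey)
for n,q in {"mirror":f(262,233,.016),"lamp":f(532,220,.016),"lamptop":f(605,268,.17),"bottle":f(608,46,.148)}.items(): print(n,(q-k)[:2]@ex,(q-k)[:2]@ey)
E
```

```text
knob [0.50603952 0.09699054 0.085     ]
[0.5061823  0.09145743 0.18916005] tool dx(ny),dy(nx) 0.005418418398196548 -0.0011298122523254446
rails 10.708494117240262
rail2 9.905084008721294
screws mid nx rel knob -0.00021640124900736002 -0.03720679838364289
ang 10.357282921113901
sink -0.06467899179509425
mirror -0.1192276619990837 -0.01271239603091499
lamp 0.11380637597275738 -0.0017721288828042657
lamptop 0.09986510339839125 0.005864597197091535
bottle 0.10817635566889841 0.11659179394349883
```

Emit:
{"name": "send_rows", "arguments": {
  "rows": [
    [0.004, -0.001, 0.025, 0, 0.05],
    [0, 0, 0.03, 0, 0.05],
    [0, 0, 0.03, 0, 0.05],
    [0, 0, 0.025, 0, 0.05],
    [0, 0, 0.015, 0, 0.05],
    [0, 0, 0.007, 0, 0.05],
    [0, 0, 0, 0, 0.05]
  ]
}}

```text
t: 4.28
eef_pos: [0.508, 0.0962, 0.0596]
tool_rot: [180.0, -0.0, 79.7]
ft_force: [-0.4, 0.4, -1.1]
grip_width: 0.588
```

Emit:
{"name": "send_rows", "arguments": {
  "rows": [
    [0, 0, 0, 0, 0.0],
    [0, 0, 0, 0, 0.0],
    [0, 0, 0, 0, 0.0],
    [0, 0, 0, 0, 0.0]
  ],
  "squeeze": 40
}}

```text
t: 4.78
eef_pos: [0.5089, 0.0961, 0.0604]
tool_rot: [179.9, -0.1, 79.7]
ft_force: [-0.1, -0.2, 6.0]
grip_width: 0.264
```

Emit:
{"name": "send_rows", "arguments": {
  "rows": [
    [0.004, 0, 0, 0, 0],
    [0.008, 0, 0, 0, 0],
    [0.012, 0, 0, 0, 0],
    [0.014, 0, 0, 0, 0],
    [0.014, 0, 0, 0, 0],
    [0.014, 0, 0, 0, 0],
    [0.014, 0, 0, 0, 0],
    [0.014, 0, 0, 0, 0]
  ]
}}

```text
t: 5.78
eef_pos: [0.5257, 0.1874, 0.0604]
tool_rot: [179.9, 0.1, 79.6]
ft_force: [0.4, -3.3, 6.6]
grip_width: 0.263
```

Emit:
{"name": "send_rows", "arguments": {
  "rows": [
    [0.01, 0, 0, 0, 0],
    [0.006, 0, 0, 0, 0],
    [0.004, 0, 0, 0, 0],
    [0.003, 0, 0, 0, 0],
    [0.002, 0, 0, 0, 0],
    [0, 0, 0, 0, 0]
  ]
}}

```text
t: 6.52
eef_pos: [0.5304, 0.2122, 0.0604]
tool_rot: [179.8, 0.0, 79.7]
ft_force: [1.4, -1.4, 6.0]
grip_width: 0.267
```

Emit:
{"name": "send_rows", "arguments": {
  "rows": [
    [0.002, 0, 0, 0, 0],
    [0.002, 0, 0, 0, 0],
    [0, 0, 0, 0, 0]
  ]
}}

```text
t: 6.9
eef_pos: [0.5304, 0.2122, 0.0604]
tool_rot: [179.9, 0.3, 79.5]
ft_force: [-2.2, -6.0, 8.3]
grip_width: 0.262
```

Emit:
{"name": "send_rows", "arguments": {
  "rows": [
    [-0.004, 0, 0, 0, 0.05],
    [0, 0, 0, 0, 0.05],
    [0, 0, 0, 0, 0.05],
    [0, 0, -0.015, 0, 0.05],
    [0, 0, -0.03, 0, 0.05],
    [0, 0, -0.03, 0, 0.05],
    [0, 0, -0.025, 0, 0.05],
    [0, 0, -0.01, 0, 0.05]
  ]
}}

```text
t: 7.9
eef_pos: [0.5302, 0.2136, 0.1719]
tool_rot: [179.8, -0.1, 79.7]
ft_force: [-0.1, -0.2, -0.1]
grip_width: 0.586
```

Emit:
{"name": "send_rows", "arguments": {
  "rows": [
    [-0.01, 0, 0, 0, 0.05],
    [-0.02, 0, 0, 0, 0.05],
    [-0.025, 0, 0, 0, 0.05],
    [-0.025, 0, 0, 0, 0.05],
    [-0.02, 0, 0, 0, 0.05],
    [-0.01, 0, 0, 0, 0.05],
    [-0.006, 0, 0, 0, 0.05],
    [0, 0, 0, 0, 0.05]
  ]
}}

```text
t: 8.9
eef_pos: [0.5083, 0.0992, 0.1693]
tool_rot: [180.0, -0.0, 79.7]
ft_force: [-0.2, 0.3, -0.2]
grip_width: 0.587
```

```bash
python3 - <<'E'
from h import *
s=snap("wrist","w2.png",None,1.25); snap("top","t2.png",(212,172,408,322),4)
o=manip.observe();print(o["q"],o["eef_pos"],o["tool_rot"])
E
```

```text
[-41.90900185  18.8258137   36.94396345  98.30253762 -12.20058443
  66.91866194 -11.84697463] [0.50830405 0.10006726 0.16926191] [ 1.79995938e+02 -2.97800731e-02  7.97764152e+01]
```

View pics/w2.png

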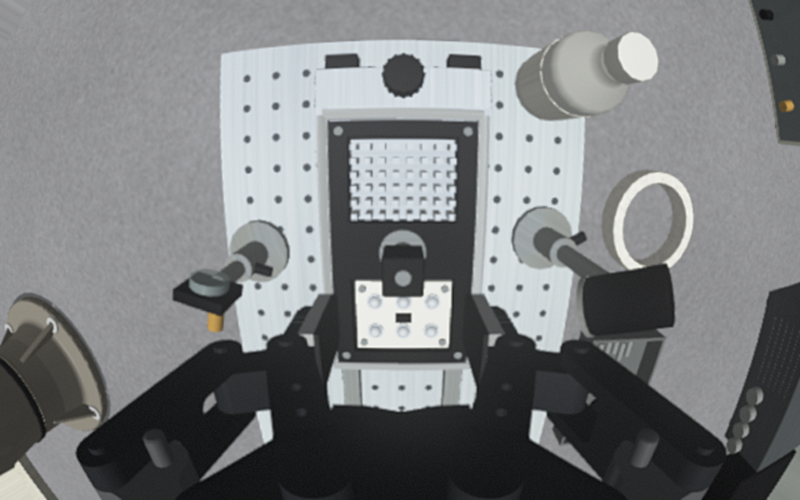

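The wrist view shows the grip block's top centred at (403,278), with its silver disc. The sink is seated at (403,180), the board at (403,313) and the knob is out at (403,72).

```bash
python3 - <<'E'
from h import *
s=snap("wrist"); f=lambda u,v,z: fish(s,u/1.25,v/1.25,z)
k=f(403,278.5,.108);e=manip.observe()["eef_pos"];print("handle",k,e,"tool dx,dy",(k-e)[:2]@ey,(k-e)[:2]@ex)
p=f(403,74,.085);print("knob",p,(p-k)[:2]@ey,(p-k)[:2]@ex)
q=[f(338,131,.054),f(468,131,.054),f(457,356,.054),f(346,356,.054)];m=sum(q)/4;print("carrier mid",m,(m-e)[:2]@ey,(m-e)[:2]@ex)
d=q[1]-q[2]+q[0]-q[3];print("ang",np.degrees(np.arctan2(d[0],d[1])),"cam",-np.array(s["R"]).T@s["t"])
E
```

```text
handle [0.50896354 0.09281439 0.108     ] [0.50825317 0.1000872  0.16919177] tool dx,dy -0.007028591815412715 0.0019993175232087563
knob [0.52939776 0.20565168 0.085     ] 0.11467260329109402 -7.06347610979736e-05
carrier mid [0.50871061 0.09255779 0.054     ] -0.007326277683140624 0.0017963486443173559
ang 10.561165917319368 cam [0.52067399 0.16455122 0.31069348]
```

Emit:
{"name": "send_rows", "arguments": {
  "rows": [
    [-0.006, 0.001, 0.01, 0, 0.05],
    [0, 0, 0.02, 0, 0.05],
    [0, 0, 0.025, 0, 0.05],
    [0, 0, 0.02, 0, 0.05],
    [0, 0, 0.011, 0, 0.05],
    [0, 0, 0.006, 0, 0.05],
    [0, 0, 0, 0, 0.05]
  ]
}}

```text
t: 9.93
eef_pos: [0.5081, 0.0929, 0.0772]
tool_rot: [-180.0, 0.0, 79.7]
ft_force: [-0.3, -0.2, -0.1]
grip_width: 0.585
```

Emit:
{"name": "send_rows", "arguments": {
  "rows": [
    [0, 0, 0, 0, 0.03],
    [0, 0, 0, 0, 0.02],
    [0, 0, 0, 0, 0.0],
    [0, 0, 0, 0, 0.0],
    [0, 0, 0, 0, 0.0]
  ],
  "squeeze": 90
}}

```text
t: 10.55
eef_pos: [0.5088, 0.093, 0.0783]
tool_rot: [179.9, -0.1, 79.7]
ft_force: [-0.5, -0.3, 5.4]
grip_width: 0.268
```

```bash
python3 - <<'E'
from h import *
s=snap("wrist","w3.png",(200,60,440,300),2.5)
o=manip.observe();print(o["q"],o["eef_pos"],o["tool_rot"],o["ft_force"],o["wrist_torque"])
E
```

```text
[-38.94331417  24.81060621  34.82305039 104.8664207  -16.94550261
  55.45843047  -7.20912572] [0.50875186 0.09300414 0.07827208] [ 1.79924185e+02 -5.15750454e-02  7.96854325e+01] [-1.73410414 -0.28129952  6.87791491] [-0.01603741  0.24320479  0.00642493]
```

View pics/w3.png

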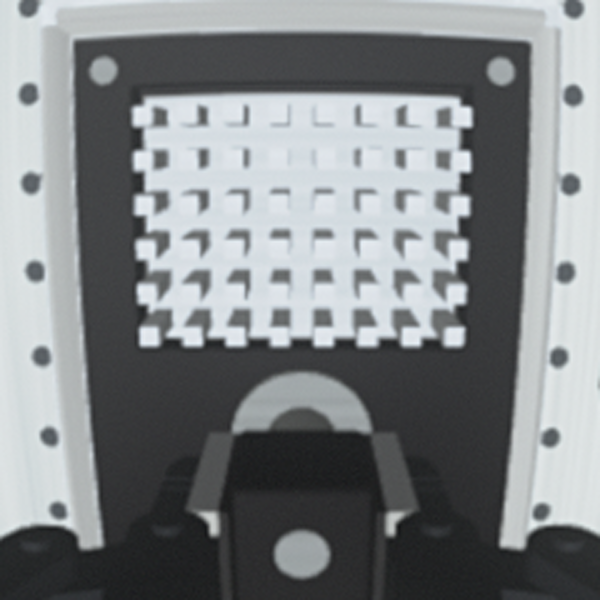

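Emit:
{"name": "send_rows", "arguments": {
  "rows": [
    [0, 0, -0.003, 0, 0],
    [0, 0, -0.006, 0, 0],
    [0, 0, -0.01, 0, 0],
    [0, 0, -0.014, 0, 0],
    [0, 0, -0.014, 0, 0],
    [0, 0, -0.01, 0, 0],
    [0, 0, -0.005, 0, 0],
    [0, 0, 0, 0, 0]
  ]
}}

```text
t: 11.6
eef_pos: [0.5082, 0.093, 0.1396]
tool_rot: [180.0, -0.0, 79.7]
ft_force: [-0.5, 0.7, -5.0]
grip_width: 0.27
```

Emit:
{"name": "send_rows", "arguments": {
  "rows": [
    [0, 0, -0.006, 0, 0],
    [0.001, 0, -0.014, 0, 0],
    [0.003, 0, -0.018, 0, 0],
    [0.004, 0, -0.02, 0, 0],
    [0.004, 0, -0.02, 0, 0],
    [0.002, 0, -0.016, 0, 0],
    [0.001, 0, -0.01, 0, 0],
    [0, 0, -0.004, 0, 0]
  ]
}}

```text
t: 12.6
eef_pos: [0.5109, 0.1076, 0.2479]
tool_rot: [180.0, -0.0, 79.7]
ft_force: [0.2, 0.1, -5.5]
grip_width: 0.264
```

```bash
python3 - <<'E'
from h import *
o=manip.observe();print(o["q"],o["eef_pos"],o["tool_rot"],o["ft_force"],o["wrist_torque"])
E
```

```text
[-43.45422442  15.84835484  37.88129611  90.33772752  -9.90610875
  77.18564101 -14.75032313] [0.51093915 0.10759688 0.24786482] [ 1.79968386e+02 -1.34886786e-02  7.96810128e+01] [ 0.18216262  0.05084866 -5.48673124] [-0.06263141 -0.00877587 -0.01378913]
```

Emit:
{"name": "send_rows", "arguments": {
  "rows": [
    [0, 0, 0, -3, 0],
    [0, 0, 0, -6, 0],
    [0, 0, 0, -9, 0],
    [0, 0, 0, -10, 0],
    [0, 0, 0, -10, 0],
    [0, 0, 0, -10, 0],
    [0, 0, 0, -10, 0],
    [0, 0, 0, -10, 0]
  ]
}}

```text
t: 13.6
eef_pos: [0.5102, 0.1073, 0.2465]
tool_rot: [-179.9, -0.1, 148.0]
ft_force: [-0.2, 0.4, -4.7]
grip_width: 0.269
```

```bash
python3 - <<'E'
from h import *
o=manip.observe();print(o["q"],o["eef_pos"],o["tool_rot"],o["ft_force"],o["wrist_torque"])
E
```

```text
[-35.22028342  14.76814537  27.04187496  90.17116711  -6.81090301
  76.81779908  50.60568341] [0.51022235 0.10726252 0.24649373] [-1.79908547e+02 -6.80505741e-02  1.47982552e+02] [-0.23469513  0.38786628 -4.71717336] [-0.02298483 -0.05390048 -0.02457216]
```

Right direction, and joint 7 has room: it will end near 160°.

Emit:
{"name": "send_rows", "arguments": {
  "rows": [
    [0, 0, 0, -10, 0],
    [0, 0, 0, -10, 0],
    [0, 0, 0, -10, 0],
    [0, 0, 0, -10, 0],
    [0, 0, 0, -10, 0],
    [0, 0, 0, -10, 0],
    [0, 0, 0, -10, 0],
    [0, 0, 0, -10, 0]
  ]
}}

```text
t: 14.6
eef_pos: [0.5103, 0.1072, 0.2464]
tool_rot: [179.9, -0.1, -132.0]
ft_force: [-0.5, -0.2, -4.9]
grip_width: 0.268
```

Emit:
{"name": "send_rows", "arguments": {
  "rows": [
    [0, 0, 0, -10, 0],
    [0, 0, 0, -9, 0],
    [0, 0, 0, -7, 0],
    [0, 0, 0, -4, 0],
    [0, 0, 0, -2, 0],
    [0, 0, 0, 0, 0],
    [0, 0, 0, 0, 0]
  ]
}}

```text
t: 15.48
eef_pos: [0.5107, 0.1076, 0.2471]
tool_rot: [180.0, -0.0, -100.4]
ft_force: [-0.9, -0.3, -4.6]
grip_width: 0.267
```

```bash
python3 - <<'E'
from h import *
o=manip.observe();print(o["q"],o["eef_pos"],o["tool_rot"],o["ft_force"],o["wrist_torque"])
E
```

```text
[-23.03553157  14.0346801   11.57116999  89.65767648  -2.8632387
  76.62178104 158.51066289] [0.51067295 0.10759443 0.24711259] [ 1.79979067e+02 -1.14372952e-02 -1.00352646e+02] [-0.898435   -0.27705148 -4.62362622] [ 0.03420637 -0.00740091 -0.04315533]
```

Emit:
{"name": "send_rows", "arguments": {
  "rows": [
    [0.004, 0, 0, 0, 0],
    [0.007, -0.001, 0.006, 0, 0],
    [0.004, 0, 0.014, 0, 0],
    [0, 0, 0.02, 0, 0],
    [0, 0, 0.02, 0, 0],
    [0, 0, 0.02, 0, 0],
    [0, 0, 0.02, 0, 0],
    [0, 0, 0.018, 0, 0]
  ]
}}

```text
t: 16.48
eef_pos: [0.5082, 0.0922, 0.1275]
tool_rot: [179.9, -0.0, -100.3]
ft_force: [-0.3, -0.0, -3.6]
grip_width: 0.268
```

Emit:
{"name": "send_rows", "arguments": {
  "rows": [
    [0, 0, 0.015, 0, 0],
    [0, 0, 0.009, 0, 0],
    [0, 0, 0.005, 0, 0],
    [0, 0, 0, 0, 0]
  ]
}}

```text
t: 16.98
eef_pos: [0.5091, 0.0927, 0.1003]
tool_rot: [-180.0, 0.0, -100.3]
ft_force: [0.0, 0.0, -4.6]
grip_width: 0.267
```

```bash
python3 - <<'E'
from h import *
s=snap("wrist","w4.png",None,1.25)
snap("scene","s4.png",(215,110,405,250),4)
o=manip.observe();print(o["q"],o["eef_pos"],o["tool_rot"],o["ft_force"],o["wrist_torque"])
E
```

```text
[-21.08583263  20.6519124   11.26555982 102.67801296  -4.71441253
  57.04684698 161.72636674] [0.50964091 0.09285124 0.10087301] [-1.79929441e+02  3.09129578e-02 -1.00309421e+02] [-0.08523295 -0.52627979 -4.15856305] [0.06214817 0.0472094  0.02606811]
```

View pics/w4.png

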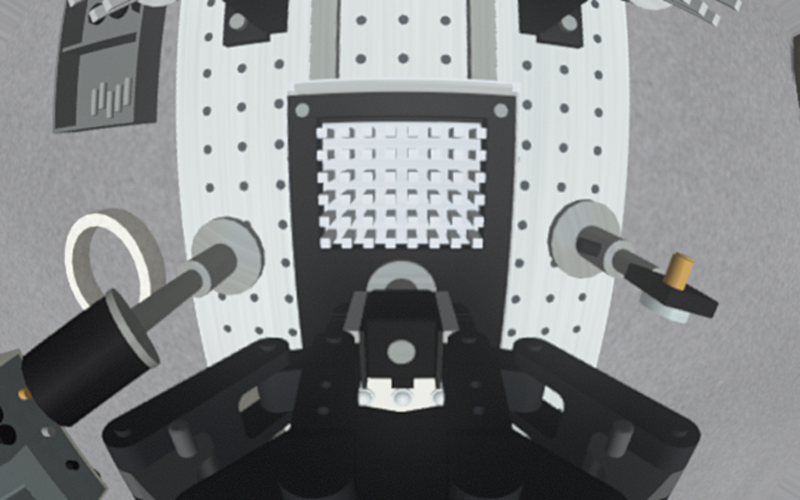

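The view shows the carrier level above the nest, with the sink at (402,185) and the board under the block, both in their pockets. The nest's head-side wall appears as a strip at rows 80–92. I'll compare its edges with those in the earlier gripped view to get the offset along the slide.

```bash
python3 - <<'E'
from h import *
s=snap("wrist"); g=s["pixels"].astype(float).mean(2)
print("now",[(r,int(g[r,300:340].mean())) for r in range(56,84)])
i=cv2.imread('pics/w3.png').astype(float).mean(2); i=cv2.resize(i,(240,240),interpolation=cv2.INTER_AREA)
print("w3",[(r+60,int(i[r,100:140].mean())) for r in range(0,24)])
# distance along tool x from TCP for a given row, z, relative camera fixed in tool
e=manip.observe()["eef_pos"]
tx=-ey
for z in(.052,):
    for r in (60,62,64,66,68,70,72,74,76): print("now",r,z,round((fish(s,320.5,r,z)-e)[:2]@tx,4),end=' ')
# w3: same camera-to-tool geometry, tool 22.3mm lower -> evaluate at z shifted
dz=.1003-.0783
for r in (60,62,64,66,68,70,72,74,76,78,80): print("w3",r,round((fish(s,320.5,r,.052+dz)-e)[:2]@tx,4),end=' ')
E
```

```text
now [(56, 222), (57, 222), (58, 222), (59, 222), (60, 223), (61, 224), (62, 225), (63, 216), (64, 201), (65, 196), (66, 193), (67, 190), (68, 189), (69, 189), (70, 190), (71, 189), (72, 174), (73, 127), (74, 80), (75, 71), (76, 73), (77, 73), (78, 74), (79, 74), (80, 73), (81, 73), (82, 73), (83, 73)]
w3 [(60, 191), (61, 190), (62, 191), (63, 192), (64, 192), (65, 191), (66, 192), (67, 191), (68, 190), (69, 191), (70, 195), (71, 190), (72, 154), (73, 101), (74, 70), (75, 68), (76, 70), (77, 70), (78, 70), (79, 70), (80, 70), (81, 70), (82, 70), (83, 70)]
now 60 0.052 0.1007 now 62 0.052 0.0994 now 64 0.052 0.0981 now 66 0.052 0.0969 now 68 0.052 0.0956 now 70 0.052 0.0944 now 72 0.052 0.0931 now 74 0.052 0.0919 now 76 0.052 0.0906 w3 60 0.0966 w3 62 0.0955 w3 64 0.0944 w3 66 0.0932 w3 68 0.0921 w3 70 0.091 w3 72 0.0899 w3 74 0.0888 w3 76 0.0877 w3 78 0.0866 w3 80 0.0855
```

Emit:
{"name": "send_rows", "arguments": {
  "rows": [
    [0.001, 0, 0.003, 0, 0],
    [0.001, 0, 0.004, 0, 0],
    [0, 0, 0.003, 0, 0],
    [0, 0, 0.003, 0, 0],
    [0, 0, 0.002, 0, 0],
    [0, 0, 0, 0, 0]
  ]
}}

```text
t: 17.88
eef_pos: [0.5086, 0.0908, 0.0851]
tool_rot: [180.0, -0.0, -100.3]
ft_force: [-0.5, 0.6, -3.8]
grip_width: 0.267
```

Emit:
{"name": "send_rows", "arguments": {
  "rows": [
    [0, 0, 0.001, 0, 0],
    [0, 0, 0.001, 0, 0],
    [0, 0, 0.001, 0, 0],
    [0, 0, 0, 0, 0]
  ]
}}

```text
t: 18.38
eef_pos: [0.5086, 0.0908, 0.0822]
tool_rot: [180.0, -0.0, -100.3]
ft_force: [0.2, 0.0, -4.9]
grip_width: 0.265
```

```bash
python3 - <<'E'
from h import *
s=snap("wrist","w5.png",(200,60,440,300),2.5)
o=manip.observe();print(o["eef_pos"],o["tool_rot"],o["ft_force"],o["wrist_torque"])
E
```

```text
[0.50869236 0.09078836 0.08226212] [ 1.79996659e+02 -2.61198834e-04 -1.00312242e+02] [ 0.33238918 -0.08284739 -5.27288988] [-0.01084899 -0.02539547 -0.04215412]
```

View pics/w5.png

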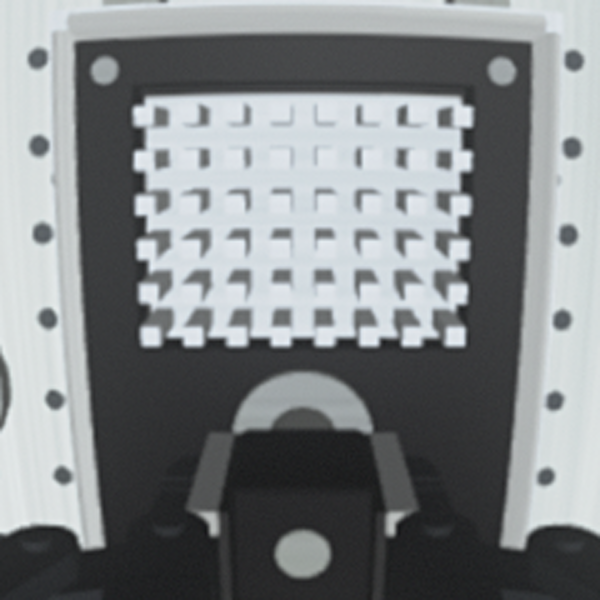

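The carrier is inside the nest walls with even gaps and no contact force, and both samples are in place. Lowering the last 4 mm gently.

Emit:
{"name": "send_rows", "arguments": {
  "rows": [
    [0, 0, 0.001, 0, 0],
    [0, 0, 0.001, 0, 0],
    [0, 0, 0.001, 0, 0],
    [0, 0, 0.001, 0, 0],
    [0, 0, 0, 0, 0],
    [0, 0, 0, 0, 0]
  ]
}}

```text
t: 19.18
eef_pos: [0.5087, 0.0908, 0.0783]
tool_rot: [-180.0, 0.0, -100.3]
ft_force: [0.1, 0.3, -4.0]
grip_width: 0.267
```

Emit:
{"name": "send_rows", "arguments": {
  "rows": [
    [0, 0, 0.0005, 0, 0],
    [0, 0, 0.0005, 0, 0],
    [0, 0, 0, 0, 0]
  ]
}}

```text
t: 19.55
eef_pos: [0.5087, 0.0908, 0.0783]
tool_rot: [-180.0, 0.0, -100.3]
ft_force: [-2.9, -1.1, 6.1]
grip_width: 0.263
```

Emit:
{"name": "send_rows", "arguments": {
  "rows": [
    [0, 0, 0, 0, 0.05],
    [0, 0, 0, 0, 0.05],
    [0, 0, 0, 0, 0.05],
    [0, 0, -0.01, 0, 0.05],
    [0, 0, -0.02, 0, 0.05],
    [0, 0, -0.03, 0, 0.05],
    [0, 0, -0.02, 0, 0.05],
    [0, 0, 0, 0, 0.05]
  ]
}}

```text
t: 20.55
eef_pos: [0.5105, 0.0911, 0.1596]
tool_rot: [-179.7, 0.1, -100.3]
ft_force: [0.7, -0.1, -1.0]
grip_width: 0.588
```

Emit:
{"name": "send_rows", "arguments": {
  "rows": [
    [-0.01, 0, 0, 0, 0.05],
    [-0.02, 0, 0, 0, 0.05],
    [-0.025, 0, 0, 0, 0.05],
    [-0.025, 0, 0, 0, 0.05],
    [-0.02, 0, 0, 0, 0.05],
    [-0.012, 0, 0, 0, 0.05],
    [-0.004, 0, 0, 0, 0.05],
    [0, 0, 0, 0, 0.05]
  ]
}}

```text
t: 21.55
eef_pos: [0.5295, 0.2043, 0.1572]
tool_rot: [180.0, -0.0, -100.4]
ft_force: [0.1, -0.1, 0.1]
grip_width: 0.586
```

```bash
python3 - <<'E'
from h import *
s=snap("wrist","w6.png",None,1.25)
o=manip.observe();print(o["q"],o["eef_pos"],o["tool_rot"],o["ft_force"],o["wrist_torque"])
E
```

```text
[-29.52982159  22.75133082   9.14346072  90.65809553  -3.78336738
  66.91389093 150.01056318] [0.5296074  0.20383181 0.15730973] [-1.79992758e+02 -4.63475730e-02 -1.00388761e+02] [-0.63391999 -0.78827005  0.0318713 ] [-0.01066585 -0.00749782 -0.00562434]
```

View pics/w6.png

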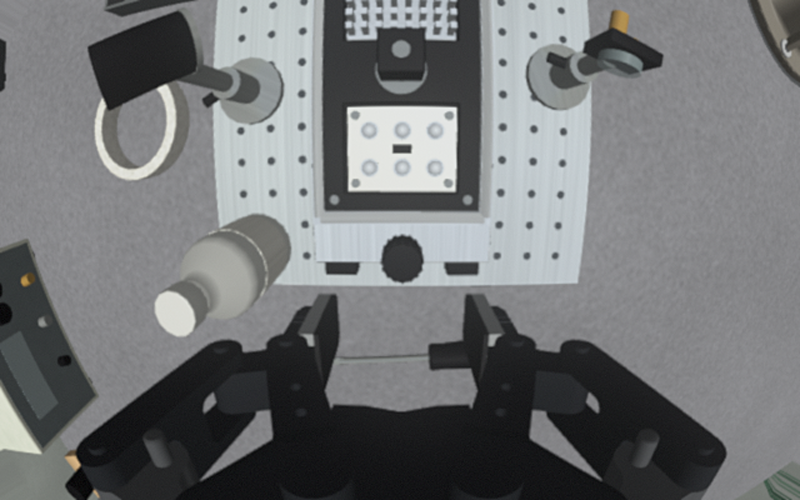

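The wrist view shows the carrier seated and turned, with the board now on the outer side at (402,150) in its pocket. The knob is at (402,259) and the bottle still stands.

```bash
python3 - <<'E'
from h import *
s=snap("wrist"); f=lambda u,v,z: fish(s,u/1.25,v/1.25,z); e=manip.observe()["eef_pos"]
k=f(402,257,.085);print(k,e,(k-e)[:2]@-ey,(k-e)[:2]@-ex)
q=[f(334,200,.054),f(468,200,.054)];m=sum(q)/2;print("screws rel knob",(m-k)[:2]@ey,(m-k)[:2]@ex);d=q[1]-q[0];print(np.degrees(np.arctan2(d[1],-d[0])))
E
```

```text
[0.52902337 0.20143515 0.085     ] [0.52962818 0.2036423  0.15734521] 0.0022797249800880757 0.00020041766362019877
screws rel knob -0.028991820951014432 0.00046820907906450985
10.41361873377331
```

Emit:
{"name": "send_rows", "arguments": {
  "rows": [
    [0.001, 0, 0.015, 0, 0.05],
    [0, 0, 0.025, 0, 0.05],
    [0, 0, 0.025, 0, 0.05],
    [0, 0, 0.018, 0, 0.05],
    [0, 0, 0.01, 0, 0.05],
    [0, 0, 0.004, 0, 0.05],
    [0, 0, 0, 0, 0.05]
  ]
}}

```text
t: 22.52
eef_pos: [0.5295, 0.2039, 0.0605]
tool_rot: [-180.0, 0.0, -100.3]
ft_force: [0.1, 0.6, 0.4]
grip_width: 0.585
```

Emit:
{"name": "send_rows", "arguments": {
  "rows": [
    [0, 0, 0, 0, 0.03],
    [0, 0, 0, 0, 0.0],
    [0, 0, 0, 0, 0.0],
    [0, 0, 0, 0, 0.0],
    [0, 0, 0, 0, 0.0]
  ],
  "squeeze": 50
}}

```text
t: 23.15
eef_pos: [0.5289, 0.2043, 0.0614]
tool_rot: [180.0, 0.0, -100.3]
ft_force: [-2.6, -0.6, 6.1]
grip_width: 0.261
```

Emit:
{"name": "send_rows", "arguments": {
  "rows": [
    [0.004, 0, 0, 0, 0],
    [0.008, 0, 0, 0, 0],
    [0.012, 0, 0, 0, 0],
    [0.014, 0, 0, 0, 0],
    [0.014, 0, 0, 0, 0],
    [0.014, 0, 0, 0, 0],
    [0.014, 0, 0, 0, 0],
    [0.014, 0, 0, 0, 0]
  ]
}}

```text
t: 24.15
eef_pos: [0.5119, 0.1124, 0.0613]
tool_rot: [180.0, 0.1, -100.3]
ft_force: [-2.9, 2.8, 8.1]
grip_width: 0.262
```

Emit:
{"name": "send_rows", "arguments": {
  "rows": [
    [0.01, 0, 0, 0, 0],
    [0.006, 0, 0, 0, 0],
    [0.003, 0, 0, 0, 0],
    [0.002, 0, 0, 0, 0],
    [0.002, 0, 0, 0, 0],
    [0, 0, 0, 0, 0]
  ]
}}

```text
t: 24.9
eef_pos: [0.5076, 0.089, 0.0613]
tool_rot: [179.9, 0.0, -100.3]
ft_force: [-4.0, 1.7, 9.6]
grip_width: 0.259
```

Emit:
{"name": "send_rows", "arguments": {
  "rows": [
    [0.002, 0, 0, 0, 0],
    [0.002, 0, 0, 0, 0],
    [0, 0, 0, 0, 0]
  ]
}}

```text
t: 25.28
eef_pos: [0.5075, 0.0883, 0.0613]
tool_rot: [180.0, 0.3, -100.2]
ft_force: [-3.0, 6.0, 7.1]
grip_width: 0.262
```

Emit:
{"name": "send_rows", "arguments": {
  "rows": [
    [-0.002, 0, 0, 0, 0.05],
    [0, 0, 0, 0, 0.05],
    [0, 0, 0, 0, 0.05],
    [0, 0, -0.015, 0, 0.05],
    [0, 0, -0.03, 0, 0.05],
    [0, 0, -0.04, 0, 0.05],
    [0, 0, -0.05, 0, 0.05],
    [0, 0, -0.03, 0, 0.05]
  ]
}}

```text
t: 26.28
eef_pos: [0.5093, 0.0866, 0.2293]
tool_rot: [-179.7, 0.1, -100.3]
ft_force: [0.3, -0.1, -0.9]
grip_width: 0.583
```

Emit:
{"name": "send_rows", "arguments": {
  "rows": [
    [-0.02, 0.02, 0, 0, 0.05],
    [-0.03, 0.03, 0, 0, 0.05],
    [-0.03, 0.03, 0, 0, 0.05],
    [-0.03, 0.03, 0, 0, 0.05],
    [-0.03, 0.03, 0, 0, 0.05],
    [-0.03, 0.03, 0, 0, 0.05],
    [-0.02, 0.02, 0, 0, 0.05],
    [0, 0, 0, 0, 0.05]
  ]
}}

```text
t: 27.28
eef_pos: [0.3536, 0.3099, 0.2263]
tool_rot: [-180.0, 0.1, -100.0]
ft_force: [0.6, -0.1, -0.3]
grip_width: 0.587
```

```bash
python3 - <<'E'
from h import *
s=snap("top"); b=snap("scene")
p=cv2.resize(s["pixels"][172:322,212:408,::-1],None,fx=3,fy=3,interpolation=cv2.INTER_CUBIC); q=cv2.resize(b["pixels"][110:250,215:280+125,::-1],None,fx=1,fy=1)
cv2.imwrite('pics/t9.png',cv2.resize(s["pixels"][172:322,212:408,::-1],None,fx=4,fy=4,interpolation=cv2.INTER_CUBIC))
cv2.imwrite('pics/s9.png',cv2.resize(b["pixels"][110:250,215:405,::-1],None,fx=4,fy=4,interpolation=cv2.INTER_CUBIC))
o=manip.observe();print(o["t"],o["eef_pos"],o["ft_force"])
E
```

```text
27.375 [0.3559434  0.30693533 0.2259493 ] [-0.78121039 -0.72359619  0.13363101]
```

View pics/t9.png

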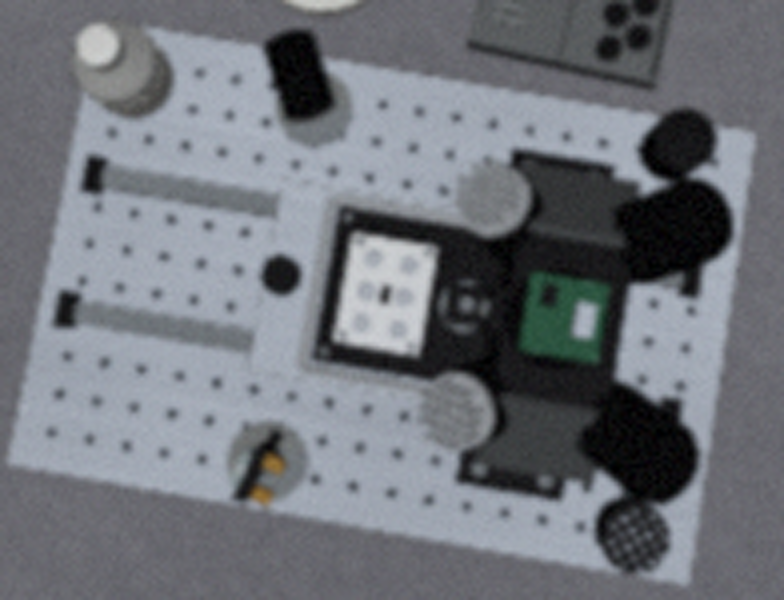

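View pics/s9.png

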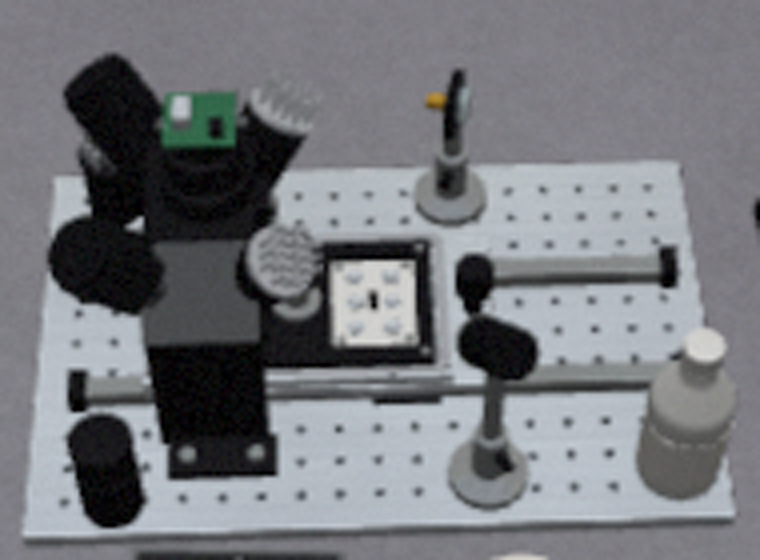

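The final pictures show the knob back at (281,275), the same pixel as at the start. The board is in the outer pocket at (386,296), the sink end is under the head, and nothing else in view has moved. Handing in.

```bash
python3 -c "
from cell import ticket; print(ticket.job_done())"
```

```text
the job is handed in; nothing more can be done
None
```

The job is done and handed in at about 27 s of the 62 s allowed. I slid the carriage out to its stop by the knob and lifted the carrier by its post, clear of both posts. I turned it half round, lowered it into the nest until the floor took its weight, released it, and pushed the carriage back in to its stop.

- **Carriage:** it travelled about 118 mm each way, with the force rising at each stop. In the last top picture the knob is at the same pixel as at the start.
- **Carrier:** the tool height at release matched the height at pick-up (0.0783 m). The force changed from carrying about 4–5 N to about 6 N of floor contact.
- **Samples:** the LED board lies flat in the outer pocket. The heat sink was in its pocket in the last close view before release. It is now hidden under the camera head, so I could not see it directly at the end.
- **Surroundings:** the head, both posts, the bottle, the lens tube and the lamp barrel look unmoved in the final crops. The tape roll, parts tray and screwdriver are mostly outside those crops, but the arm did not go near them.
- **Disagreement:** camera estimates of the knob and post positions differed by up to about 7 mm along the slide. Before lowering I shifted the carrier 2 mm along it, and it went in without touching the walls.

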